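# Hold the filling funnel over the tared jar

### The job

I am about to weigh dry goods into the white stoneware jar on the kitchen scale. With the gripper empty, press the green tare key fully down, then take the grey funnel out of the blue mug by its handle, carry it over the cake tins and the lunchbox in between without knocking them, and hold it upright for me with the end of its spout centred about 15 mm above the jar's mouth. Finish while holding it there by its handle, keeping still: neither you nor the funnel may touch the jar or the steel weighing plate at any time, and everything else stays where it stands.

Things in the scene. Friction and masses are not known exactly. Their poses are not given: they have to be found in the camera images.
- scale: black digital kitchen scale, fixed to the worktop, 220 (its x) x 165 (its y) x 36 mm high; origin at the centre of its underside. Display and green key are on its front strip, towards its -x (roughly towards the robot); the steel weighing plate covers the rest. It stands either left or right of the cake tins, the mug on the other side
- pan: square steel weighing plate on the scale, 150 x 160 x 6 mm, top 36 mm above the worktop; origin at the centre of its underside, 30 mm along the scale's +x from the scale's centre
- tare_top (a point): centre of the top of the green round tare key (22 mm across) on the scale's front strip, 31 mm above the worktop, 7 mm proud of the strip; pressed straight down
- tare (a joint): travel of the tare key: 0 up, 0.004 m fully down (a stop); it springs back and needs 1 to 4 N
- jar: open white stoneware storage jar standing loose near the middle of the weighing plate, 86 mm across, 100 mm tall, narrowing to a mouth about 61 mm wide inside (rim 74 mm outside); origin at the centre of its underside, 36 mm above the worktop
- jar_mouth (a point): centre of the jar's mouth, level with its rim, 136 mm above the worktop
- mug: blue stoneware mug, 80 mm across, 88 mm tall, loose, ear handle on its +y side; origin at the centre of its underside. The funnel stands in it, four small ribs under its cone resting on the rim
- funnel: stiff grey one-piece kitchen funnel, 104 mm tall, about 0.11 kg: spout 22 mm across at its lower end, cone above, mouth 104 mm across at the top. Origin at the spout's lower end, z up the axis. A flat-sided handle 18 mm wide (along its y), 12 mm thick, sticks out level along its -x, from 50 to 143 mm from the axis, at the start roughly towards the robot
- funnel_spout (a point): centre of the spout's lower end (the funnel's origin); at the start about 17 mm above the worktop inside the mug
- funnel_grip (a point): middle of the funnel's handle: 95 mm from the axis along the funnel's -x and 96 mm above the spout's end; at the start about 113 mm above the worktop
- tin_low: lower of two stacked round aluminium cake tins, 170 mm across, 68 mm high, between scale and mug; origin at the centre of its underside
- tin_top: upper cake tin, 150 mm across, 58 mm high, on the lower one (stack 126 mm high); origin at the centre of its underside
- lunchbox: red plastic lunchbox with white snap latches, shut, 193 x 134 x 62 mm, between the cake tins and the robot; origin at the centre of its underside
- spurtle: beech spurtle (porridge stick) 250 mm long, 26 mm thick at its head, lying on the worktop beyond the cake tins; origin at the middle of its underside, its x along the stick
- honey_jar: amber jar with brass lid, 68 mm across, 95 mm tall, beyond the scale or the mug; origin at the centre of its underside
- bean_tin: food tin with green label, 74 mm across, 108 mm tall, beyond the scale or the mug; origin at the centre of its underside

How it is judged:
On the way, in this order (a step that is already met when the one before it is completed fails the run):
1. the tare key is pressed fully down while the gripper is empty and the funnel still stands in the mug (value of joint tare above 0.003 m and contact force between the fingers and funnel below 0.1 N and horizontal distance between funnel and mug below 0.03 m), for 0.05 s.
2. the funnel is held in the gripper, clear of the mug, its spout higher than the stacked cake tins (contact force between the fingers and funnel above 1 N and contact force between mug and funnel below 0.05 N and height (world z) of funnel_spout above 0.13 m), for 0.2 s.
At the end, for the whole second after the job is handed in: The fingers alone hold the funnel by its handle (within 55 mm of its middle), still (under 20 mm/s) and upright within 0.2 rad, the spout's end 4 to 28 mm above the jar's rim and within 14 mm of its centre; jar within 10 mm of its start, mug upright and within 40 mm, the rest within 20 mm (horizontal distance between funnel_spout and jar_mouth below 0.014 m and z of funnel_spout in the frame of jar_mouth between 0.004 and 0.028 m and angle between funnel's own z axis and vertical below 0.2 rad and linear speed of funnel below 0.02 m/s and angular speed of funnel below 0.2 rad/s and contact force between the fingers and funnel above 1 N and distance between the grasp point and funnel_grip below 0.055 m and contact force between each of jar, pan, mug, scale, lunchbox, tin_low, tin_top, spurtle, honey_jar, bean_tin and funnel below 0.05 N and angle between jar's own z axis and vertical below 0.05 rad and distance of jar from where it was at the start of the episode below 0.01 m and angle between mug's own z axis and vertical below 0.1 rad and distance of each of lunchbox, tin_low, tin_top, spurtle, honey_jar, bean_tin from where it was at the start of the episode below 0.02 m and distance of mug from where it was at the start of the episode below 0.04 m); the arm keeps its last pose, push and grip.
It fails at once if the robot or the funnel touches the jar (over 0.5 N) or shifts it by 10 mm (contact force between any of the fingers, the arm, funnel and jar above 0.5 N or distance of jar from where it was at the start of the episode above 0.01 m).
It fails at once if the robot or the funnel touches the weighing plate (over 0.5 N) (contact force between any of the fingers, the arm, funnel and pan above 0.5 N).
It fails at once if a bystander is shifted by more than 20 mm, or the mug by more than 40 mm or tipped (distance of any of lunchbox, tin_low, tin_top, spurtle, honey_jar, bean_tin from where it was at the start of the episode above 0.02 m or distance of mug from where it was at the start of the episode above 0.04 m or angle between mug's own z axis and vertical above 0.4 rad).
It also fails if it takes over 64 s, if anything falls off the work surface, if the arm or the gripper's body presses on something with over 40 N, if the wrist force passes 120 N, or if a joint passes its speed limit or range.

### The arm

A 7-joint arm with a two-finger parallel gripper is mounted at the origin on the work surface. World frame = base frame: x ahead of the robot, y to its left, z up, the work surface at z = 0. Lengths are in m, angles in rad, forces in N, time in s.
With the tool pointing down it reaches from about 0.425 to 0.925 m from the base axis. Payload 6.8 kg.
Tool frame: the origin (TCP) lies midway between the tips of the shut fingers; the grasp point (between the pads) lies 19 mm behind it; z points along the fingers, x is the direction in which the jaws open and shut, and the axes are right-handed (so a half turn about z gives the same grasp; the last joint's range is limited). The gripper opens to 85 mm and grips with 20 to 120 N. Pads are 22 mm wide; open, the fingers measure 114 mm over their backs; the gripper's body (76 mm by 85 mm) begins 54 mm behind the grasp point. The pads swing forward as they close: fully open they stand 13 mm farther back than shut.
Start: joints at [-1.331, 0.477, 0.022, 1.555, -0.011, 1.109, -0.083], TCP at [0.23, 0.635, 0.202] pointing down, gripper open.
Joint ranges: [-2.96, 2.96], [-0.34, 2.1], [-1.41, 1.46], [0.24, 2.44], [-1.37, 4.51], [0.17, 1.92], [-2.96, 2.96]. Speed limits (rad/s): [2.39, 2.39, 3.14, 3.14, 3.14, 3.14, 3.14].

### API

Orientations are given as a unit quaternion [x, y, z, w].
In Python, from bench import sensors, vision, order gives the robot as it stands.
- The arm moves only by the tool move_arm, never from a script. Its argument "plan" is a list that holds one entry, the list of rows, each a list of 7 numbers: the shift along the tool's x, y, z in mm, then the turn, a rotation vector about the tool's x, y, z in rad, then the finger opening in mm, from 0 to 85.4. A call has 1 to 8 rows; each row is the pose to reach, as a shift and turn from the pose measured when the call began, along the tool's axes at that moment; what a row does not reach only later rows make up. A row lasts 1/8 s, in which the tool goes at most 62.5 mm and 10.7 degrees, less where a joint would pass 70% of its speed; a pose out of reach is approached as far as the arm can. A call with a gripper value outside its range is refused whole. The fingers move at their own pace and stop on an object; the grip force is fixed at half the most. Time passes only in rows, so rows that repeat a pose let the fingers close. It gives the time, the measured TCP pose, the force and the opening at its end, in the units of the state.
- sensors.state(): the state, without advancing time (a new reading comes with each control period).
- vision.read_camera(name): name is "scene" or "top"; returns the picture (420x560x3 uint8, blue, green, red); there is no depth.
- vision.camera_model(name): a dict with "mtx" (3x3 intrinsics, pixels), "dist_coeffs" ([k1, k2, p1, p2, k3] as OpenCV has them; the pictures are not rectified), "camera_from_world" (4x4, takes a point from world to camera coordinates). Camera axes: x right, y down, z forward; pixel columns grow to the right and rows downward; lengths in m; the calibration is good to about 2 mm. A picture is of the moment at which its call begins. camera_model takes no time and is no camera call.
- order.hand_in(): hands the job in, once; it reports no verdict.
Trained networks look in the newest picture that a camera, given by its name, has taken for a name from the list of things; names that differ only in an ending like _2 or _b are one class to them, and where a whole thing is asked for, a point or a joint stands for the part that bears it (a point fixed in the world has none). Each returns a list of dicts, best first, with "conf" (0 to 1); they miss things now and then, are a little off and sometimes report something else, mostly with a low value. They report only what shows in the picture. A call takes as long as a camera call.
- vision.look_for(camera, thing): "xy" ([column, row] as shares, 0 to 1, of the picture: columns of its width, rows of its height, amid what is visible of it).
- vision.silhouettes(camera, thing): "mask" (420x560 bool, what is visible of it) and "xy" ([column, row] as shares, 0 to 1, of the picture: columns of its width, rows of its height, amid what is visible of it).
- vision.place_of(camera, thing): "xy" ([column, row] as shares, 0 to 1, of the picture: columns of its width, rows of its height: a listed point, or the origin of a listed thing).
The state is a dict: "time_s": time; "qpos": joint angles; "dq": joint speeds; "joint_torque": joint torques, N m; "eef_pos": TCP position; "orientation": TCP orientation; "ft_force": force on the tool from outside, world axes, zero at the start; "wrist_torque": the same for the moment, N m; "opening": finger opening in m.
Only numpy, scipy, OpenCV 4.12 (cv2) and the standard library are available. Lean on these libraries where they do the work, as an engineer would, in place of code of your own. Each camera call takes 0.05 s, during which the arm holds its last target. There are 200 camera calls.

## Working session

There is one attempt and no reset: what is moved stays moved. The work goes in short steps, Python scripts to look and compute and a tool call to move; the robot and the scene stay as the last step left them, time stands still between calls to the robot, and variables do not carry over. Pictures are saved under pics/ and viewed, about 8 in all and at most 12, crops included, and the job is handed in when it is done.

Besides the shell and the picture viewer there is one more tool, called by a JSON object that holds its "op" and its "data". move_arm: Moves the arm, as the interface text tells. Its arguments: {"type":"object","properties":{"plan":{"type":"array"}},"required":["plan"]}

```bash
mkdir -p pics; ls; cat > h.py <<'E'
import numpy as np, cv2
from bench import sensors, vision, order
from scipy.spatial.transform import Rotation as R
def ray(cam,xy):
    m=vision.camera_model(cam);K=np.array(m["mtx"]);d=np.array(m["dist_coeffs"]);T=np.array(m["camera_from_world"])
    p=np.array(xy)*[560,420]
    u=cv2.undistortPoints(np.array([[p]],float),K,d)[0,0]
    c=-T[:3,:3].T@T[:3,3]; return c,T[:3,:3].T@np.array([u[0],u[1],1])
def atz(cam,xy,z):
    c,d=ray(cam,xy); return c+d*(z-c[2])/d[2]
def proj(cam,P):
    m=vision.camera_model(cam);T=np.array(m["camera_from_world"])
    return cv2.projectPoints(np.atleast_2d(np.array(P,float)),cv2.Rodrigues(T[:3,:3])[0],T[:3,3],np.array(m["mtx"]),np.array(m["dist_coeffs"]))[0][:,0]
def totool(dw):
    s=sensors.state(); return R.from_quat(s["orientation"]).inv().apply(dw)*1000
E
python3 - <<'E'
from h import *
s=sensors.state(); print(s["eef_pos"],s["orientation"],s["opening"],s["time_s"],s["ft_force"])
a=vision.read_camera("scene");b=vision.read_camera("top")
cv2.imwrite("pics/scene0.png",a);cv2.imwrite("pics/top0.png",b)
Z=dict(scale=0,tare_top=.031,jar_mouth=.136,jar=.036,mug=0,funnel_spout=.017,funnel_grip=.113,tin_low=0,tin_top=.068,lunchbox=0,honey_jar=0,bean_tin=0,spurtle=0)
for n,z in Z.items():
    for c in("top","scene"):
        print(n,c,[(np.round(atz(c,r["xy"],z)[:2],3).tolist(),round(r["conf"],2)) for r in vision.place_of(c,n)[:2]])
for c in("top","scene"):
    T=np.array(vision.camera_model(c)["camera_from_world"]);print(c,-T[:3,:3].T@T[:3,3],T[2,:3])
E
```

```text
pics
[0.2298384  0.63394373 0.20141663] [ 8.18781162e-01  5.74104968e-01 -7.31722794e-04  5.99285227e-04] 0.0854254292627311 0.0 [-0.04289778 -0.28592098  0.22506716]
scale top [([0.554, 0.309], 0.55)]
scale scene [([0.551, 0.305], 0.88)]
tare_top top [([0.481, 0.367], 0.55)]
tare_top scene [([0.474, 0.365], 0.41)]
jar_mouth top [([0.579, 0.304], 0.87), ([0.48, 0.334], 0.57)]
jar_mouth scene [([0.577, 0.288], 0.69)]
jar top [([0.589, 0.305], 0.73), ([0.57, 0.3], 0.71)]
jar scene [([0.574, 0.311], 0.77)]
mug top [([0.613, -0.23], 0.42), ([0.47, 0.374], 0.21)]
mug scene [([0.607, -0.216], 0.65)]
funnel_spout top [([0.609, -0.22], 0.57)]
funnel_spout scene [([0.607, -0.214], 0.69)]
funnel_grip top [([0.516, -0.231], 0.63)]
funnel_grip scene [([0.512, -0.227], 0.75)]
tin_low top []
tin_low scene [([0.646, -0.034], 0.98)]
tin_top top [([0.639, -0.034], 0.68), ([0.396, 0.018], 0.64)]
tin_top scene [([0.638, -0.025], 0.8)]
lunchbox top [([0.474, 0.373], 0.68), ([0.382, 0.014], 0.64)]
lunchbox scene []
honey_jar top [([0.771, -0.223], 0.96)]
honey_jar scene [([0.77, -0.222], 0.59), ([0.384, 0.008], 0.18)]
bean_tin top [([0.751, 0.215], 0.86)]
bean_tin scene [([0.751, 0.219], 0.61)]
spurtle top [([0.788, -0.011], 0.78), ([0.593, 0.352], 0.66)]
spurtle scene [([0.786, -0.016], 0.81)]
top [0.53807337 0.01849844 1.06231436] [ 0.05184688 -0.0148211  -0.99854506]
scene [ 0.97053138 -0.43309121  0.79792566] [-0.4187315   0.49586164 -0.76077931]
```

View pics/top0.png

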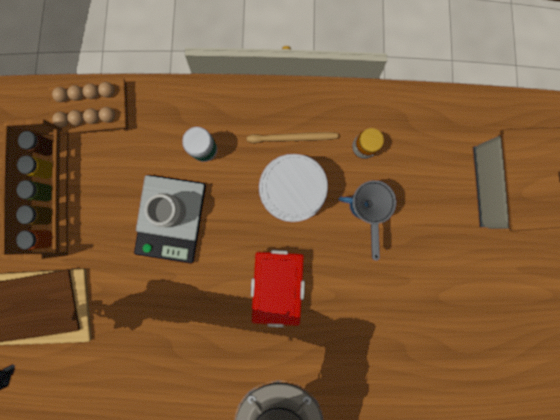

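View pics/scene0.png

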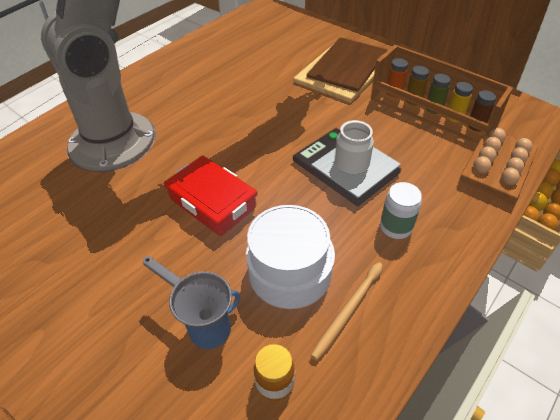

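The scene picture shows the scale and jar (jar ~(354,150)) with the tare key at (335,134), and the funnel in the mug with its handle towards the robot (148,262). The top picture shows the key at (147,248), jar mouth ~(160,208), funnel at (373,200) and tins at (293,188). Next I refine the key, jar mouth and funnel with a crop and an overlay.

```bash
python3 - <<'E'
from h import *
ims={"scene":cv2.imread("pics/scene0.png"),"top":cv2.imread("pics/top0.png")}
def tri(ps):
    A=np.zeros((3,3));b=np.zeros(3)
    for c,xy in ps.items():
        o,d=ray(c,xy);d/=np.linalg.norm(d);M=np.eye(3)-np.outer(d,d);A+=M;b+=M@o
    return np.linalg.solve(A,b)
g={}
for c,im in ims.items():
    h=cv2.cvtColor(im,cv2.COLOR_BGR2HSV);m=cv2.inRange(h,(45,100,60),(80,255,255))
    k=proj(c,[.478,.366,.031])[0];r=np.zeros_like(m);cv2.circle(r,tuple(int(v) for v in k),18,255,-1)
    ys,xs=np.nonzero(m&r);g[c]=np.array([xs.mean()+.0,ys.mean()+.0])/[560,420];print(c,len(xs),xs.mean(),ys.mean(),atz(c,g[c],.029))
print("key",tri(g))
t=np.linspace(0,2*np.pi,60)
def ring(x,y,z,r):return np.c_[x+r*np.cos(t),y+r*np.sin(t),0*t+z]
out=[]
for c,im in ims.items():
  for ctr,rings in(((.578,.300,.10),[(.578,.300,.136,.037,(0,0,255)),(.578,.300,.036,.043,(0,255,0))]),((.58,-.225,.1),[(.609,-.220,.121,.052,(0,0,255))])):
    S=5;p=proj(c,ctr)[0];w=int(min(559-39,max(39,p[0])))-39;v=int(p[1])-29
    cr=cv2.resize(im[v:v+58,w:w+78],None,fx=S,fy=S,interpolation=cv2.INTER_CUBIC)
    for x,y,z,r,col in rings:
        q=((proj(c,ring(x,y,z,r))-[w,v]+.5)*S).astype(int);cv2.polylines(cr,[q],True,col,1)
    if rings[0][4] and ctr[1]<0:
        q=((proj(c,[(.514,-.229,.113),(.609,-.220,.121)])-[w,v]+.5)*S).astype(int);cv2.line(cr,tuple(map(int,q[0])),tuple(map(int,q[1])),(0,255,255),1)
    out.append(cr)
cv2.imwrite("pics/crops.png",np.vstack([np.hstack(out[:2]),np.hstack(out[2:])]))
print("tool move to above key",)
E
```

```text
scene 47 332.63829787234044 135.10638297872342 [0.47445994 0.36228617 0.029     ]
top 70 146.38571428571427 247.82857142857142 [0.47555643 0.36282956 0.029     ]
key [0.47514613 0.36226964 0.02947104]
tool move to above key
```

View pics/crops.png

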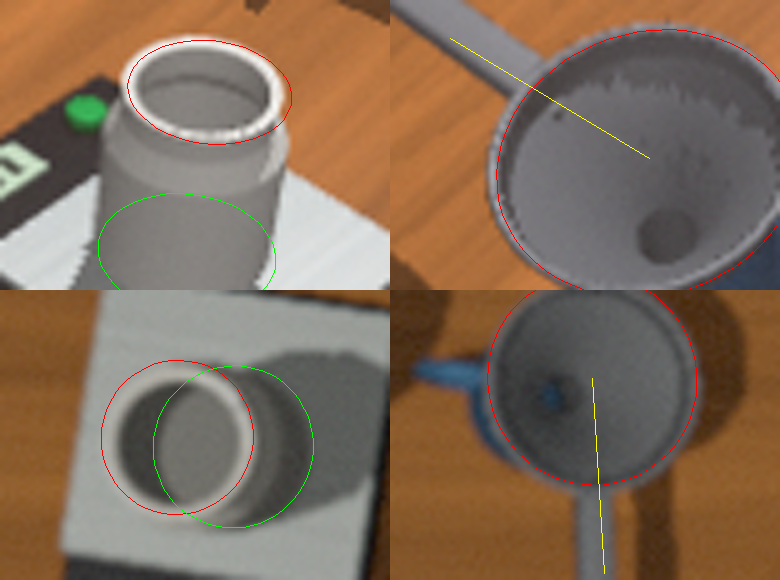

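Overlays put the funnel axis near (0.607,-0.2215), grip near (0.512,-0.2265) and jar mouth near (0.576,0.299). The key is at (0.475,0.362). Now I go above the key with the fingers shut.

{"op": "move_arm", "data": {"plan": [[[-21, 40, 0, 0, 0, 0, 0], [-43, 80, 0, 0, 0, 0, 0], [-64, 120, 0, 0, 0, 0, 0], [-85, 161, 0, 0, 0, 0, 0], [-107, 201, 0, 0, 0, 0, 0], [-128, 241, 0, 0, 0, 0, 0], [-150, 281, 0, 0, 0, 0, 0], [-171, 321, 0, 0, 0, 0, 0]]]}}

```text
time_s: 2.4
eef_pos: [0.4745, 0.3633, 0.2026]
orientation: [0.819, 0.574, 0.0, -0.0]
ft_force: [0.0, 0.9, -0.4]
opening: -0.0001
```

{"op": "move_arm", "data": {"plan": [[[0, 0, 40, 0, 0, 0, 0], [0, 0, 80, 0, 0, 0, 0], [0, 0, 110, 0, 0, 0, 0], [0, 0, 130, 0, 0, 0, 0], [0, 0, 130, 0, 0, 0, 0]]]}}

```text
time_s: 3.02
eef_pos: [0.4736, 0.3626, 0.0712]
orientation: [0.819, 0.574, -0.001, 0.0]
ft_force: [-0.4, -0.6, -0.4]
opening: 0.0
```

```bash
python3 - <<'E'
from h import *
s=sensors.state();print(s["eef_pos"],s["orientation"],s["opening"],s["ft_force"],totool(np.array([.4745,.3635,.045])-s["eef_pos"]))
E
```

```text
[0.47355513 0.36256841 0.07123567] [ 8.18754084e-01  5.74142745e-01 -1.35428506e-03  1.51166635e-04] 2.5357825660305816e-05 [-0.37605209 -0.5752372  -0.42560732] [ 1.2605107   0.60522753 26.23196642]
```

{"op": "move_arm", "data": {"plan": [[[1, 1, 20, 0, 0, 0, 0], [1, 1, 34, 0, 0, 0, 0], [1, 1, 38, 0, 0, 0, 0], [1, 1, 41, 0, 0, 0, 0], [1, 1, 44, 0, 0, 0, 0], [1, 1, 44, 0, 0, 0, 0]]]}}

```text
time_s: 3.78
eef_pos: [0.4748, 0.3631, 0.0273]
orientation: [0.819, 0.574, -0.001, 0.0]
ft_force: [0.8, -0.1, 0.4]
opening: -0.0003
```

{"op": "move_arm", "data": {"plan": [[[0, 0, 1, 0, 0, 0, 0], [0, 0, 1, 0, 0, 0, 0]]]}}

```text
time_s: 4.03
eef_pos: [0.4749, 0.3632, 0.0265]
orientation: [0.819, 0.574, -0.001, 0.0]
ft_force: [0.2, 0.1, -0.7]
opening: 0.0002
```

```bash
python3 - <<'E'
from h import *
for i in range(3):
    im=vision.read_camera("scene");s=sensors.state();print(s["eef_pos"],s["ft_force"])
p=proj("scene",[.475,.363,.03])[0].astype(int)
cr=cv2.resize(im[p[1]-55:p[1]+30,p[0]-50:p[0]+50],None,fx=6,fy=6,interpolation=cv2.INTER_CUBIC)
cv2.imwrite("pics/press.png",cr)
E
```

```text
[0.47486984 0.36315508 0.0264321 ] [ 0.85457044 -0.11836915  0.84894505]
[0.47485436 0.36313395 0.02642117] [0.04613964 0.09120944 0.43699409]
[0.47484998 0.36314278 0.02641389] [ 0.10112707  0.97863197 -0.02058045]
```

View pics/press.png

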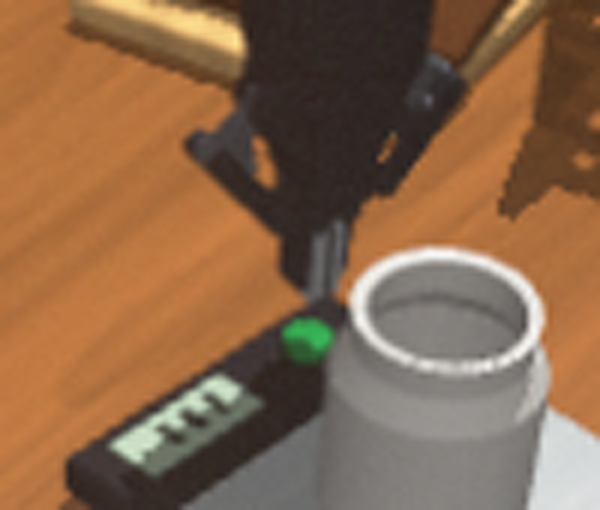

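The crop shows the fingertip at about (318,300), up and right of the expected (300,330), with the key (307,340) not covered and no force. The tip seems to be 5–10 mm off. I'll check both cameras with brightened crops.

```bash
python3 - <<'E'
from h import *
e=sensors.state()["eef_pos"];out=[]
for c in("scene","top"):
    im=vision.read_camera(c);cv2.imwrite(f"pics/{c}1.png",im)
    im=(255*(im/255.)**.45).astype(np.uint8)
    q=proj(c,[e,[.475,.3625,.031],[e[0],e[1],.12]])
    w,v=(q[0]-[20,30 if c=="scene" else 25]).astype(int)
    cr=cv2.resize(im[v:v+50,w:w+40],None,fx=10,fy=10,interpolation=cv2.INTER_CUBIC)
    for p,col in zip(q,((0,0,255),(255,0,255),(0,255,255))):
        cv2.drawMarker(cr,tuple(int(t) for t in (p-[w,v]+.5)*10),col,cv2.MARKER_CROSS,14,1)
    out.append(cr)
cv2.imwrite("pics/press2.png",np.hstack(out))
E
```

```text
(no output)
```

View pics/press2.png

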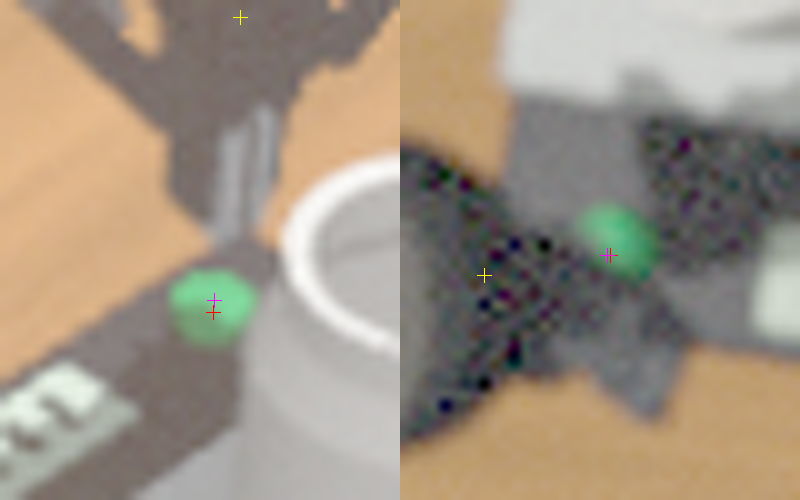

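The tip is clearly not over the key, and it is unclear whether the offset is sideways or in height. A gentle descent shows which: the strip is at 24 mm.

{"op": "move_arm", "data": {"plan": [[[0, 0, 1, 0, 0, 0, 0], [0, 0, 2, 0, 0, 0, 0], [0, 0, 3, 0, 0, 0, 0], [0, 0, 3, 0, 0, 0, 0]]]}}

```text
time_s: 4.78
eef_pos: [0.4748, 0.3631, 0.0232]
orientation: [0.819, 0.574, -0.001, 0.0]
ft_force: [-0.4, 1.0, -0.1]
opening: 0.0001
```

```bash
python3 - <<'E'
from h import *
import time
s=sensors.state();e=s["eef_pos"];print(e,s["ft_force"],s["qpos"])
a=cv2.imread("pics/scene0.png").astype(int);b=cv2.imread("pics/scene1.png").astype(int)
m=np.abs(a-b).sum(2)>60
q=proj("scene",e)[0];w,v=(q-[20,30]).astype(int);print(q)
for r in range(v+16,v+34): print(r,''.join('#' if t else '.' for t in m[r,w:w+45]))
for c in("scene","top"): print(c,proj(c,[[0,0,0],[0,0,.1]]))
for px in [(q[0]+2,q[1]-7),(q[0]+2,q[1]-5)]:
    print([np.round(atz("scene",np.array(px)/[560,420],z),3) for z in(.0264,.036)])
E
```

```text
[0.47475129 0.36305298 0.02321878] [-0.36007867  0.97278355 -0.13593122] [-0.8293631   0.57420072  0.09557395  1.88127185 -0.08135111  0.69257114
  0.53684915]
[332.74268121 136.72819075]
122 ................############.................
123 ................############.................
124 ................###########..................
125 .................##########..................
126 ..................#########..................
127 ...................#######...................
128 ....................###......................
129 .............................................
130 .............................................
131 .............................................
132 .............................................
133 ...........................##................
134 ..........................##.................
135 ...................##....###.................
136 ...................###...##..................
137 .....................#...##..................
138 .........................#...................
139 .............................................
scene [[111.60816043 140.88826166]
 [100.95982601 111.16642046]]
top [[278.62375477 423.13610928]
 [278.90868302 442.52459488]]
[array([0.464, 0.387, 0.026]), array([0.471, 0.376, 0.036])]
[array([0.469, 0.38 , 0.026]), array([0.475, 0.37 , 0.036])]
```

No contact even at 23 mm. The scene ray also fits a tip that is about 15 mm higher than reported. I keep probing down in small steps.

{"op": "move_arm", "data": {"plan": [[[0, 0, 2, 0, 0, 0, 0], [0, 0, 3, 0, 0, 0, 0], [0, 0, 4, 0, 0, 0, 0], [0, 0, 4, 0, 0, 0, 0]]]}}

```text
time_s: 5.28
eef_pos: [0.4747, 0.363, 0.0191]
orientation: [0.819, 0.574, -0.001, 0.0]
ft_force: [0.4, -0.3, -0.3]
opening: -0.0001
```

```bash
python3 - <<'E'
from h import *
for i in range(4):
    b=vision.read_camera("scene");s=sensors.state();print(s["eef_pos"],np.round(s["ft_force"],2),np.round(s["joint_torque"],2))
a=cv2.imread("pics/scene0.png").astype(int)
m=np.abs(a-b.astype(int)).sum(2)>60
for r in range(120,140): print(r,''.join('#' if t else '.' for t in m[r,312:360]))
E
```

```text
[0.47468599 0.36304578 0.01918859] [ 0.12 -0.76  0.69] [-0.000e+00 -5.697e+01  3.070e+00 -1.971e+01  1.000e-02  1.000e-02
  0.000e+00]
[0.474726   0.36308289 0.01924211] [0.56 1.   0.23] [-0.000e+00 -5.698e+01  3.070e+00 -1.972e+01  1.000e-02  1.000e-02
  0.000e+00]
[0.47479085 0.36309511 0.01930452] [-0.38 -0.26 -0.61] [-0.000e+00 -5.699e+01  3.070e+00 -1.973e+01  1.000e-02  1.000e-02
  0.000e+00]
[0.47475201 0.36310897 0.01928762] [ 0.11 -0.17 -0.13] [ 0.000e+00 -5.701e+01  3.070e+00 -1.974e+01  1.000e-02  1.000e-02
  0.000e+00]
120 ...............##############...................
121 ................############....................
122 ................############....................
123 ................############....................
124 ................############....................
125 ................############....................
126 ................############....................
127 ................###########.#...................
128 .................#######.#..#...................
129 ...................#####.#......................
130 .....................##.........................
131 ................................................
132 ................................................
133 ................................................
134 .................#####....#.....................
135 ..................####....##....................
136 ...................####..###....................
137 .....................##..##.....................
138 .........................#......................
139 ........................#.......................
```

{"op": "move_arm", "data": {"plan": [[[0, 0, 1, 0, 0, 0, 0], [0, 0, 2, 0, 0, 0, 0], [0, 0, 3, 0, 0, 0, 0], [0, 0, 4, 0, 0, 0, 0], [0, 0, 5, 0, 0, 0, 0], [0, 0, 5, 0, 0, 0, 0]]]}}

```text
time_s: 6.22
eef_pos: [0.4747, 0.363, 0.0142]
orientation: [0.819, 0.574, -0.001, 0.0]
ft_force: [-0.3, -0.5, -0.0]
opening: 0.0003
```

```bash
python3 - <<'E'
from h import *
f=[]
for i in range(4):
    b=vision.read_camera("scene");s=sensors.state();f.append(s["ft_force"])
print(s["eef_pos"],np.mean(f,0),s["joint_torque"])
a=cv2.imread("pics/scene0.png").astype(int)
m=np.abs(a-b.astype(int)).sum(2)>60
for r in range(124,140): print(r,''.join('#' if t else '.' for t in m[r,312:360]))
t=vision.read_camera("top");cv2.imwrite("pics/top2.png",t)
b=(255*(b/255.)**.6).astype(np.uint8);t=(255*(t/255.)**.6).astype(np.uint8)
cv2.imwrite("pics/press3.png",np.hstack([cv2.resize(b[95:155,305:355],None,fx=8,fy=8,interpolation=cv2.INTER_CUBIC),cv2.resize(t[215:275,115:165],None,fx=8,fy=8,interpolation=cv2.INTER_CUBIC)]))
E
```

```text
[0.47477003 0.36310966 0.01433184] [-0.18951919  0.21035078  0.08984064] [-8.17154960e-04 -5.72205269e+01  3.08794320e+00 -1.95133191e+01
  9.08603542e-03  1.27905695e-02 -2.68207110e-06]
124 ................############....................
125 ................############....................
126 ................############....................
127 ...............############.#...................
128 ................########.##.#...................
129 .................####.##.#..#...................
130 ..................######.##.#...................
131 .....................###........................
132 .....................#..........................
133 ....................#...........................
134 ..................#####...#.....................
135 ..................######..##....................
136 ...................#####.##.....................
137 .....................##..##.....................
138 .........................#......................
139 ........................#.......................
```

View pics/press3.png

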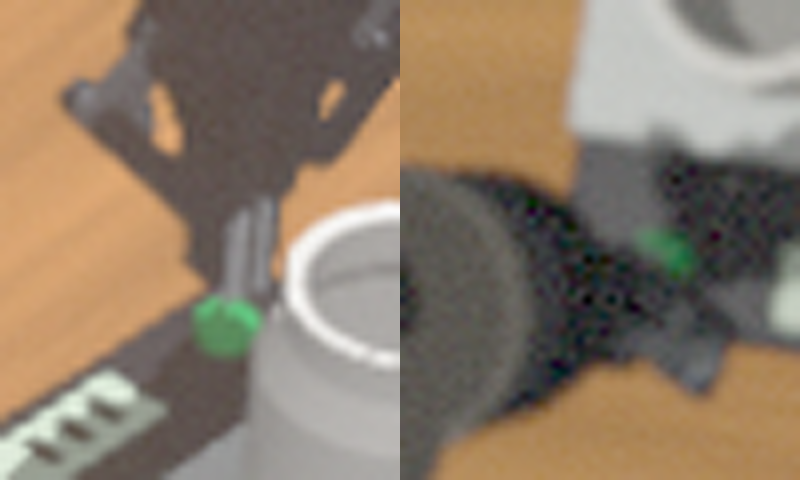

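The tip is now right above the key, covering its far edge, so the reported TCP height is about 15–20 mm too low. I continue down.

{"op": "move_arm", "data": {"plan": [[[0, 0, 1, 0, 0, 0, 0], [0, 0, 2, 0, 0, 0, 0], [0, 0, 3, 0, 0, 0, 0], [0, 0, 3, 0, 0, 0, 0]]]}}

```text
time_s: 6.98
eef_pos: [0.4747, 0.363, 0.0112]
orientation: [0.819, 0.574, -0.001, 0.0]
ft_force: [-0.4, 0.8, 0.5]
opening: -0.0001
```

{"op": "move_arm", "data": {"plan": [[[0, 0, 1, 0, 0, 0, 0], [0, 0, 1, 0, 0, 0, 0]]]}}

```text
time_s: 7.22
eef_pos: [0.4746, 0.363, 0.0101]
orientation: [0.819, 0.574, -0.001, 0.0]
ft_force: [-0.0, -0.5, 0.0]
opening: 0.0003
```

```bash
cat > chk.py <<'E'
from h import *
f=[]
for i in range(5):
    b=vision.read_camera("scene");s=sensors.state();f.append(s["ft_force"])
print(s["time_s"],s["eef_pos"],np.mean(f,0),np.round(s["joint_torque"],2))
a=cv2.imread("pics/scene0.png").astype(int)
m=np.abs(a-b.astype(int)).sum(2)>60
for r in range(126,140): print(r,''.join('#' if t else '.' for t in m[r,312:360]))
E
python3 chk.py
```

```text
7.475 [0.47472625 0.36306148 0.0102334 ] [0.34464448 0.01843839 0.06937179] [-0.000e+00 -5.741e+01  3.100e+00 -1.933e+01  1.000e-02  1.000e-02
  0.000e+00]
126 ................############....................
127 ...............##############...................
128 ...............########..####...................
129 ................#####.##.#..#...................
130 ................#####.##.#..#...................
131 .................##..##..#......................
132 ...................####.........................
133 ..................#####.........................
134 .................######...#.....................
135 ..................##########....................
136 ...................########.....................
137 .....................##..##.....................
138 ...............#.........#......................
139 ........................#.......................
```

{"op": "move_arm", "data": {"plan": [[[0, 0, 1, 0, 0, 0, 0], [0, 0, 2, 0, 0, 0, 0], [0, 0, 2, 0, 0, 0, 0]]]}}

```text
time_s: 7.85
eef_pos: [0.4746, 0.363, 0.0081]
orientation: [0.819, 0.574, -0.001, 0.0]
ft_force: [-0.5, -0.7, -0.2]
opening: 0.0001
```

{"op": "move_arm", "data": {"plan": [[[0, 0, 1, 0, 0, 0, 0], [0, 0, 2, 0, 0, 0, 0], [0, 0, 2, 0, 0, 0, 0]]]}}

```text
time_s: 8.22
eef_pos: [0.4745, 0.3629, 0.006]
orientation: [0.819, 0.574, -0.002, 0.0]
ft_force: [0.8, 0.6, 0.3]
opening: -0.0001
```

```bash
python3 chk.py
```

```text
8.475 [0.47465527 0.36299772 0.00614687] [0.46682578 0.28574468 0.00324974] [ 0.000e+00 -5.758e+01  3.110e+00 -1.914e+01  1.000e-02  1.000e-02
 -0.000e+00]
126 ...............#############.#..................
127 ...............##############...................
128 ...............#########.####...................
129 ...............#########.#..#...................
130 ...............#########.#..#...................
131 ................###..#####......................
132 ..................#####.##......................
133 .................#######........................
134 .................########.#.....................
135 ..................##########....................
136 ...................########.....................
137 .....................##..##.....................
138 ...............#.........#......................
139 ................................................
```

```bash
python3 - <<'E'
from h import *
b=vision.read_camera("scene");t=vision.read_camera("top")
b=(255*(b/255.)**.6).astype(np.uint8);t=(255*(t/255.)**.6).astype(np.uint8)
cv2.imwrite("pics/press4.png",np.hstack([cv2.resize(b[100:150,310:350],None,fx=10,fy=10,interpolation=cv2.INTER_CUBIC),cv2.resize(t[225:275,125:165],None,fx=10,fy=10,interpolation=cv2.INTER_CUBIC)]))
E
```

```text
(no output)
```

View pics/press4.png

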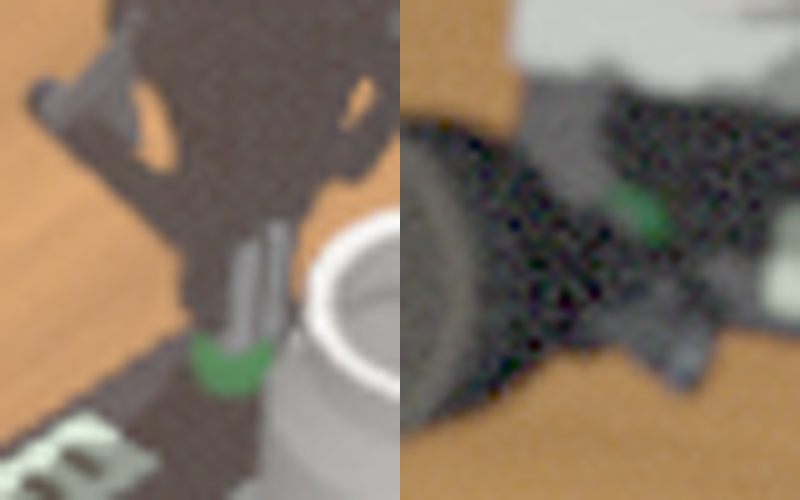

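Left view: fingertip at (240,350), over the key's centre and just above contact. I continue 1 mm at a time.

{"op": "move_arm", "data": {"plan": [[[0, 0, 1, 0, 0, 0, 0], [0, 0, 2, 0, 0, 0, 0], [0, 0, 3, 0, 0, 0, 0], [0, 0, 3, 0, 0, 0, 0]]]}}

```text
time_s: 9.07
eef_pos: [0.4746, 0.3629, 0.003]
orientation: [0.819, 0.574, -0.002, 0.0]
ft_force: [0.8, -0.6, 0.1]
opening: -0.0001
```

```bash
python3 chk.py|head -1
```

```text
9.325 [0.47466289 0.36302498 0.00316654] [ 0.14962304 -0.01881106 -0.29707684] [ 0.000e+00 -5.770e+01  3.120e+00 -1.901e+01  1.000e-02  1.000e-02
```

{"op": "move_arm", "data": {"plan": [[[0, 0, 1, 0, 0, 0, 0], [0, 0, 2, 0, 0, 0, 0], [0, 0, 3, 0, 0, 0, 0], [0, 0, 3, 0, 0, 0, 0]]]}}

```text
time_s: 9.82
eef_pos: [0.4748, 0.3631, 0.0002]
orientation: [0.819, 0.574, -0.001, 0.0]
ft_force: [-0.3, -0.3, 1.7]
opening: -0.0003
```

```bash
python3 chk.py
```

```text
10.075 [4.74769669e-01 3.63053516e-01 2.73031625e-04] [-0.17054273  0.19728709  2.12208683] [ 1.000e-02 -5.657e+01  3.060e+00 -1.835e+01  1.000e-02 -3.000e-02
  0.000e+00]
126 ..............##############.#..................
127 ...............###############..................
128 ...............########..####...................
129 ...............######.##.#..#...................
130 ...............######.##.#..#...................
131 ...............####..##..#......................
132 ................#######..#......................
133 .................#########......................
134 .................##########.....................
135 .................###########....................
136 ...................########.....................
137 ......................#..##.....................
138 .........................#......................
139 ........................#.......................
```

Contact: 2.1 N at reported z≈0.000, so the tip is really about 29 mm higher than reported. I press on to the stop.

{"op": "move_arm", "data": {"plan": [[[0, 0, 1, 0, 0, 0, 0], [0, 0, 2, 0, 0, 0, 0], [0, 0, 2, 0, 0, 0, 0]]]}}

```text
time_s: 10.45
eef_pos: [0.4748, 0.3631, -0.0017]
orientation: [0.819, 0.574, -0.001, 0.0]
ft_force: [-0.8, -0.4, 3.3]
opening: -0.0
```

```bash
python3 chk.py|head -1
```

```text
10.7 [ 0.47479985  0.36307153 -0.00168822] [-0.42455002 -0.36589273  3.93452807] [ 3.000e-02 -5.589e+01  3.040e+00 -1.822e+01  2.000e-02 -2.200e-01
```

{"op": "move_arm", "data": {"plan": [[[0, 0, 1, 0, 0, 0, 0], [0, 0, 2, 0, 0, 0, 0], [0, 0, 2, 0, 0, 0, 0]]]}}

```text
time_s: 11.08
eef_pos: [0.4748, 0.3631, -0.0022]
orientation: [0.819, 0.574, -0.001, 0.0]
ft_force: [-4.2, -2.8, 17.8]
opening: -0.0002
```

```bash
python3 chk.py|head -1
```

```text
11.325 [ 0.47484882  0.36314408 -0.00216473] [-4.66100785 -3.37962458 18.3095376 ] [  0.1  -48.73   2.77 -17.62   0.07  -1.85   0.  ]
```

Force jumped from 4 N to 18 N within 0.5 mm, about 4 mm after contact, so the key is on its stop. Now I lift straight up.

{"op": "move_arm", "data": {"plan": [[[0, 0, -10, 0, 0, 0, 0], [0, 0, -50, 0, 0, 0, 0], [0, 0, -100, 0, 0, 0, 0], [0, 0, -150, 0, 0, 0, 0], [0, 0, -195, 0, 0, 0, 0], [0, 0, -212, 0, 0, 0, 0], [0, 0, -212, 0, 0, 0, 0]]]}}

```text
time_s: 12.2
eef_pos: [0.4754, 0.3636, 0.2102]
orientation: [0.819, 0.574, -0.001, -0.0]
ft_force: [-0.1, -0.9, -1.1]
opening: 0.0
```

```bash
python3 - <<'E'
from h import *
s=sensors.state();e=s["eef_pos"];print(e,s["orientation"],s["ft_force"])
for f in (.5,1): print(totool(np.array([e[0]+(.512-e[0])*f,e[1]+(-.2265-e[1])*f,e[2]])-e))
print(atz("scene",np.array([334,135.2])/[560,420],.035))
E
```

```text
[0.47544033 0.36364446 0.21021788] [ 8.18808021e-01  5.74067168e-01 -5.43101008e-04 -1.27055216e-04] [-0.08491795 -0.94044097 -1.05250988]
[-2.71166444e+02  1.17773177e+02  1.03673641e-01]
[-5.42332887e+02  2.35546355e+02  2.07347282e-01]
[0.48126951 0.35799723 0.035     ]
```

{"op": "move_arm", "data": {"plan": [[[-30, 13, 0, 0, 0, 0, 85], [-75, 33, 0, 0, 0, 0, 85], [-125, 54, 0, 0, 0, 0, 85], [-175, 76, 0, 0, 0, 0, 85], [-225, 98, 0, 0, 0, 0, 85], [-275, 119, 0, 0, 0, 0, 85], [-320, 139, 0, 0, 0, 0, 85], [-361, 157, 0, 0, 0, 0, 85]]]}}

```text
time_s: 13.2
eef_pos: [0.4984, -0.0312, 0.2081]
orientation: [0.819, 0.574, -0.002, -0.001]
ft_force: [-0.0, 0.5, -0.4]
opening: 0.085
```

{"op": "move_arm", "data": {"plan": [[[-45, 20, 0, 0, 0, -0.1, 85], [-90, 39, 0, 0, 0, -0.2, 85], [-135, 59, 0, 0, 0, -0.3, 85], [-165, 72, 0, 0, 0, -0.4, 85], [-181, 78, 0, 0, 0, -0.4, 85], [-181, 78, 0, 0, 0, -0.4, 85]]]}}

```text
time_s: 13.95
eef_pos: [0.509, -0.2283, 0.207]
orientation: [0.69, 0.724, -0.003, -0.002]
ft_force: [-0.9, 0.4, 0.3]
opening: 0.0852
```

```bash
python3 - <<'E'
from h import *
s=sensors.state();e=s["eef_pos"];print(e,s["orientation"],s["opening"],R.from_quat(s["orientation"]).as_matrix()[:,0])
print(totool(np.array([.512,-.2265,.21])-e))
for c in("scene","top"):
    im=vision.read_camera(c);cv2.imwrite(f"pics/{c}3.png",im)
    print(c,proj(c,[e,e+[0,0,.029]]))
    for n,z in(("funnel_grip",.113),("funnel_spout",.017)):
        print(n,[(np.round(atz(c,r["xy"],z)[:2],3).tolist(),round(r["conf"],2)) for r in vision.place_of(c,n)[:1]])
im=cv2.imread("pics/scene3.png");t=cv2.imread("pics/top3.png")
cv2.imwrite("pics/appr.png",np.hstack([cv2.resize(im[170:370,100:260],None,fx=2.5,fy=2.5,interpolation=cv2.INTER_CUBIC),cv2.resize(t[150:350,300:460],None,fx=2.5,fy=2.5,interpolation=cv2.INTER_CUBIC)]))
E
```

```text
[ 0.50897936 -0.22826102  0.20701878] [ 0.68994682  0.7238509  -0.00283208 -0.00228894] 0.08515529851419486 [-4.79362811e-02  9.98850219e-01 -5.94265576e-04]
[ 1.61242923  3.07985904 -3.00461153]
scene [[147.89414874 240.60132938]
 [143.67338282 229.52026846]]
funnel_grip [([0.515, -0.225], 0.72)]
funnel_spout [([0.474, 0.382], 0.73)]
top [[386.97463852 242.65759656]
 [390.79534461 243.17844391]]
funnel_grip [([0.517, -0.225], 0.95)]
funnel_spout [([0.599, -0.225], 0.82)]
```

View pics/appr.png

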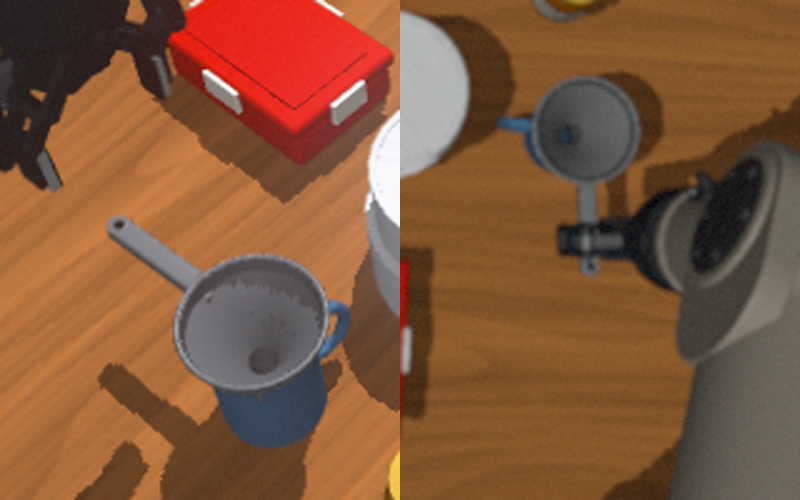

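Scene view: open fingertips at about (164,209) and (121,245) straddle the line of the handle, matching the +29 mm height offset. Top view: jaws square to the handle at its middle. Descending to the handle.

{"op": "move_arm", "data": {"plan": [[[1, 3, 40, 0, 0, 0, 85], [2, 5, 80, 0, 0, 0, 85], [2, 5, 110, 0, 0, 0, 85], [2, 5, 130, 0, 0, 0, 85], [2, 5, 141, 0, 0, 0, 85], [2, 5, 141, 0, 0, 0, 85]]]}}

```text
time_s: 15.0
eef_pos: [0.5143, -0.2239, 0.067]
orientation: [0.688, 0.726, -0.002, -0.002]
ft_force: [-0.8, -0.0, 0.5]
opening: 0.0849
```

```bash
python3 - <<'E'
from h import *
s=sensors.state();e=s["eef_pos"];print(e,s["ft_force"],s["opening"])
im=vision.read_camera("scene");t=vision.read_camera("top")
cv2.imwrite("pics/appr2.png",np.hstack([cv2.resize(im[200:330,90:210],None,fx=3.3,fy=3.3,interpolation=cv2.INTER_CUBIC),cv2.resize(t[170:300,320:440],None,fx=3.3,fy=3.3,interpolation=cv2.INTER_CUBIC)]))
E
```

```text
[ 0.51429259 -0.2238709   0.0670429 ] [-0.77713905 -0.04992449  0.49294315] 0.08487994041156956
```

View pics/appr2.png

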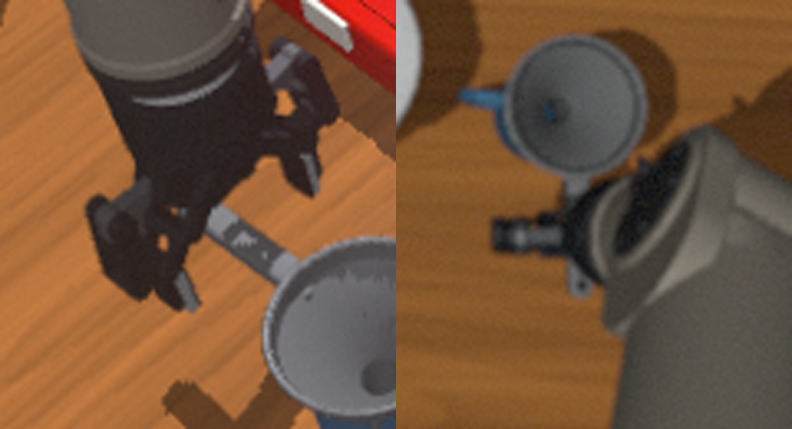

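```bash
python3 - <<'E'
from h import *
p=np.array([252/3.3+90,251/3.3+200])
for z in(.065,.075,.085,.095,.105):print(z,atz("scene",p/[560,420],z))
for z in(.06,.075,.09,.1):
  print(z,(proj("scene",[[.514,-.2265,z],[.512,-.267,z],[.516,-.181,z]])-[90,200])*3.3)
E
```

```text
0.065 [ 0.49231044 -0.2117097   0.065     ]
0.075 [ 0.49883526 -0.21473021  0.075     ]
0.085 [ 0.50536009 -0.21775073  0.085     ]
0.095 [ 0.51188491 -0.22077125  0.095     ]
0.105 [ 0.51840973 -0.22379177  0.105     ]
0.06 [[259.53964178 293.08979927]
 [203.43547528 338.84506502]
 [320.00283133 243.3586869 ]]
0.075 [[254.16518657 279.08130446]
 [197.15965712 325.20877376]
 [315.56758456 228.98464863]]
0.09 [[248.65108144 264.67967218]
 [190.71684509 311.18000889]
 [311.02028984 214.21869525]]
0.1 [[244.8949269  254.85246062]
 [186.32579115 301.60153997]
 [307.92456904 204.14955227]]
```

The tips sit about 10 mm higher than assumed, so I lower a further 7 mm, shift 3 mm to centre, and close.

{"op": "move_arm", "data": {"plan": [[[-3, 0, 7, 0, 0, 0, 85], [-3, 0, 7, 0, 0, 0, 85], [-3, 0, 7, 0, 0, 0, 40], [-3, 0, 7, 0, 0, 0, 0], [-3, 0, 7, 0, 0, 0, 0], [-3, 0, 7, 0, 0, 0, 0], [-3, 0, 7, 0, 0, 0, 0], [-3, 0, 7, 0, 0, 0, 0]]]}}

```text
time_s: 16.1
eef_pos: [0.5153, -0.2275, 0.0612]
orientation: [0.688, 0.726, -0.002, -0.001]
ft_force: [-0.2, -0.1, -0.1]
opening: 0.0172
```

Gripped (17 mm opening on the 18 mm handle). Lifting.

{"op": "move_arm", "data": {"plan": [[[0, 0, -8, 0, 0, 0, 0], [0, 0, -25, 0, 0, 0, 0], [0, 0, -50, 0, 0, 0, 0], [0, 0, -80, 0, 0, 0, 0], [0, 0, -110, 0, 0, 0, 0], [0, 0, -140, 0, 0, 0, 0], [0, 0, -165, 0, 0, 0, 0], [0, 0, -165, 0, 0, 0, 0]]]}}

```text
time_s: 17.1
eef_pos: [0.5171, -0.228, 0.2291]
orientation: [0.688, 0.726, -0.0, 0.001]
ft_force: [-0.4, 0.9, -0.7]
opening: 0.017
```

```bash
cat > look.py <<'E'
from h import *
import sys
n=sys.argv[1]
s=sensors.state();e=s["eef_pos"];print(s["time_s"],e,s["orientation"],np.round(s["ft_force"],1),s["opening"])
def tri(ps):
    A=np.zeros((3,3));b=np.zeros(3)
    for c,xy in ps.items():
        o,d=ray(c,xy);d/=np.linalg.norm(d);M=np.eye(3)-np.outer(d,d);A+=M;b+=M@o
    return np.linalg.solve(A,b)
for c in("scene","top"): cv2.imwrite(f"pics/{c}{n}.png",vision.read_camera(c))
for q in sys.argv[2:]:
    ps={}
    for c in("scene","top"):
        r=vision.place_of(c,q)
        if r: ps[c]=r[0]["xy"];print(q,c,np.array(r[0]["xy"])*[560,420],round(r[0]["conf"],2))
    if len(ps)==2: print(q,tri(ps))
E
python3 look.py 4 funnel_spout funnel_grip mug
```

```text
17.1 [ 0.51710236 -0.22798748  0.22913777] [ 6.88094131e-01  7.25620020e-01 -1.97010044e-04  1.41939447e-03] [-0.4  0.9 -0.7] 0.017047501795113478
funnel_spout scene [193.48 280.98] 0.77
funnel_spout top [381.976 201.096] 0.63
funnel_spout [ 0.60425211 -0.22391353  0.17506132]
funnel_grip scene [135.52  211.806] 0.58
funnel_grip top [398.72  241.794] 0.57
funnel_grip [ 0.51301278 -0.23107867  0.2844301 ]
mug scene [206.304 328.398] 0.64
mug top [364.392 206.22 ] 0.84
mug [ 0.600749   -0.22318532  0.00303294]
```

```bash
python3 - <<'E'
import cv2,numpy as np
s=cv2.imread("pics/scene4.png");t=cv2.imread("pics/top4.png")
cv2.imwrite("pics/lift.png",np.hstack([cv2.resize(s[170:370,90:250],None,fx=2.5,fy=2.5,interpolation=cv2.INTER_CUBIC),cv2.resize(t[150:350,300:460],None,fx=2.5,fy=2.5,interpolation=cv2.INTER_CUBIC)]))
E
```

```text
(no output)
```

View pics/lift.png

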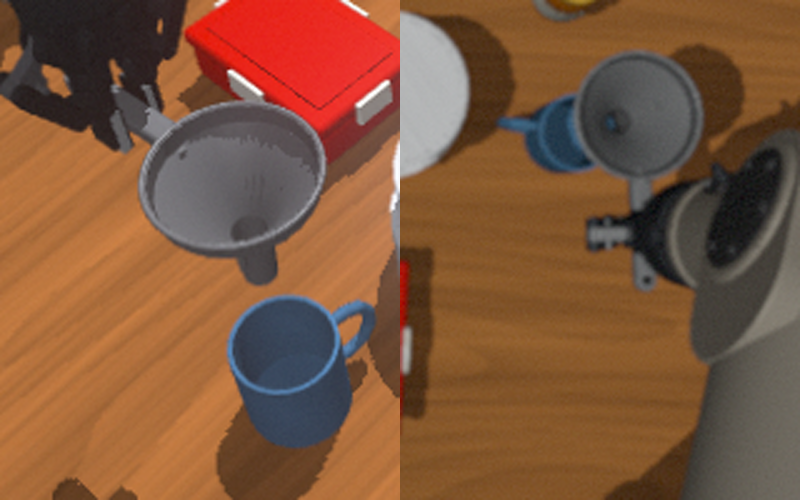

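Scene view: the funnel hangs upright, spout end at about (258,275) in the crop, clear of the mug, which still stands in place. The spout is at about z≈0.18, well above the tin stack (0.126). Carrying across.

{"op": "move_arm", "data": {"plan": [[[12, 0, 0, 0, 0, 0, 0], [35, 0, 0, 0, 0, 0, 0], [70, 0, 0, 0, 0, 0, 0], [110, 0, 0, 0, 0, 0, 0], [150, -1, 0, 0, 0, 0, 0], [195, -1, 0, 0, 0, 0, 0], [240, -1, 0, 0, 0, 0, 0], [280, -1, 0, 0, 0, 0, 0]]]}}

```text
time_s: 18.5
eef_pos: [0.4988, 0.055, 0.2252]
orientation: [0.687, 0.726, -0.002, -0.002]
ft_force: [-0.0, -1.0, -1.4]
opening: 0.0172
```

```bash
python3 - <<'E'
from h import *
s=sensors.state();e=s["eef_pos"];print(e,s["orientation"],s["opening"],totool(np.array([.487,.295,.229])-e))
print((R.from_quat([.6881,.7256,-.0002,.0014])*R.from_quat(s["orientation"]).inv()).as_rotvec())
E
```

```text
[0.49875218 0.05496723 0.22524327] [ 0.68746764  0.72621095 -0.00182211 -0.0016042 ] 0.017228241575223333 [240.3154809    1.39392448  -3.80566595]
[-0.00177887 -0.0065941  -0.00175274]
```

{"op": "move_arm", "data": {"plan": [[[40, 0, -2, 0, 0, 0, 0], [80, 0, -4, 0, 0, 0, 0], [120, 0, -4, 0, 0, 0, 0], [160, 1, -4, 0, 0, 0, 0], [195, 1, -4, 0, 0, 0, 0], [220, 1, -4, 0, 0, 0, 0], [235, 1, -4, 0, 0, 0, 0], [240, 1, -4, 0, 0, 0, 0]]]}}

```text
time_s: 19.5
eef_pos: [0.4861, 0.2954, 0.229]
orientation: [0.687, 0.727, -0.002, -0.002]
ft_force: [1.2, -0.7, -0.7]
opening: 0.0168
```

```bash
python3 look.py 5 funnel_spout jar_mouth funnel_grip jar
python3 - <<'E'
from h import *
s=cv2.imread("pics/scene5.png");t=cv2.imread("pics/top5.png")
p=proj("scene",[.576,.299,.18])[0].astype(int);q=proj("top",[.576,.299,.18])[0].astype(int);print(p,q)
cv2.imwrite("pics/jar.png",np.hstack([cv2.resize(s[p[1]-70:p[1]+60,p[0]-52:p[0]+52],None,fx=3.8,fy=3.8,interpolation=cv2.INTER_CUBIC),cv2.resize(t[q[1]-65:q[1]+65,q[0]-52:q[0]+52],None,fx=3.8,fy=3.8,interpolation=cv2.INTER_CUBIC)]))
E
```

```text
19.5 [0.48612872 0.29537318 0.22895282] [ 0.68706868  0.7265876  -0.00207702 -0.00166769] [ 1.2 -0.7 -0.7] 0.016785277406398458
funnel_spout scene [359.912 112.896] 0.66
funnel_spout top [153.496 211.386] 0.79
funnel_spout [0.57175678 0.30181461 0.18071675]
jar_mouth scene [355.6   127.806] 0.97
jar_mouth top [155.008 208.32 ] 0.69
jar_mouth [0.57370967 0.30556354 0.13954397]
funnel_grip top [139.776 251.79 ] 0.72
jar scene [353.584 160.902] 0.74
jar top [171.528 210.588] 0.9
jar [0.57812952 0.29552025 0.04593166]
[358 114] [153 207]
```

View pics/jar.png

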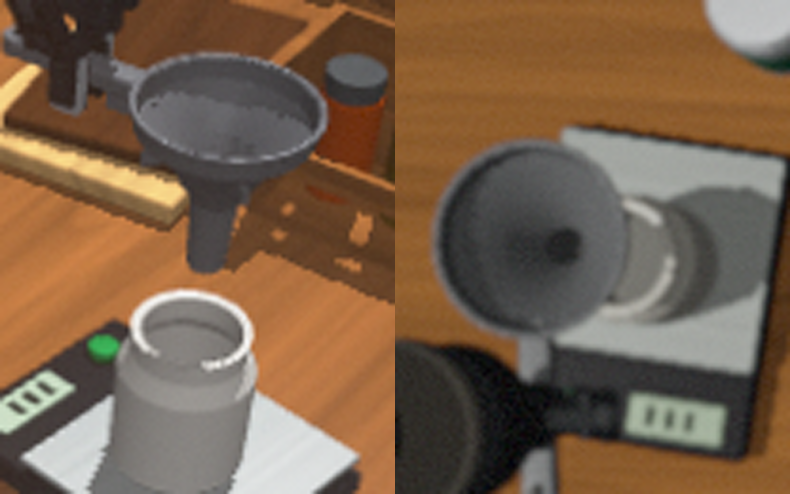

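The funnel is upright above the jar. Both views show the spout near the jar axis and about 45 mm above the rim. I fit the jar rim and the funnel silhouette for the fine correction.

```bash
cat > fit.py <<'E'
from h import *
from scipy.optimize import minimize
import sys
t=np.linspace(0,2*np.pi,72,endpoint=False)
ring=lambda r,z:np.c_[r*np.cos(t),r*np.sin(t),0*t+z]
def jarfit():
    g={c:cv2.GaussianBlur(cv2.imread(f"pics/{c}0.png",0),(0,0),1).astype(np.float32) for c in("scene","top")}
    def samp(c,P):
        q=proj(c,P).astype(np.float32);return cv2.remap(g[c],q[None,:,0],q[None,:,1],cv2.INTER_LINEAR).mean()
    for cs in(("scene","top"),("scene",),("top",)):
        f=lambda p:-sum(2*samp(c,ring(.034,.136)+[p[0],p[1],0])-samp(c,ring(.0275,.134)+[p[0],p[1],0])-samp(c,ring(.0405,.134)+[p[0],p[1],0]) for c in cs)
        gr=min(((f((x,y)),x,y) for x in np.arange(.564,.59,.002) for y in np.arange(.284,.314,.002)))
        r=minimize(f,gr[1:],method="Nelder-Mead");print("jar",cs,r.x,r.fun)
def funfit():
    M={}
    for c in("scene","top"):
        vision.read_camera(c);r=vision.silhouettes(c,"funnel");print(c,[(round(a["conf"],2),a["mask"].sum()) for a in r][:2]);M[c]=np.asarray(r[0]["mask"]).astype(np.uint8)
    S=4
    def hull(im,c,P,v):
        q=(proj(c,P)+.5)*S;cv2.fillConvexPoly(im,cv2.convexHull(q.astype(np.int32)),v)
    big={c:cv2.resize(m,None,fx=S,fy=S,interpolation=cv2.INTER_LINEAR) for c,m in M.items()}
    yaw=.055
    def cost(p):
        T=R.from_rotvec([p[3],p[4],0])*R.from_rotvec([0,0,yaw]);W=lambda P:T.apply(P)+p[:3];L=0
        for c in M:
            im=np.zeros((420*S,560*S),np.uint8);ig=im.copy()
            hull(im,c,W(np.vstack([ring(.011,0),ring(.012,.045)])),1)
            hull(im,c,W(np.vstack([ring(.013,.045),ring(.052,.098),ring(.052,.104)])),1)
            hull(ig,c,W([[x,y,z] for x in(-.05,-.16) for y in(-.012,.012) for z in(.086,.106)]),1)
            ig=ig*(1-im);L+=((im!=big[c])&(ig==0)).sum()/S/S
        return L
    s=sensors.state();e=np.array(s["eef_pos"])
    x0=np.r_[e+[.087,.005,-.048],0,0]
    for k in range(2):
        sim=np.vstack([x0]+[x0+d for d in np.diag([.008,.008,.008,.06,.06])])
        r=minimize(cost,x0,method="Nelder-Mead",options=dict(initial_simplex=sim,maxfev=250));x0=r.x
    print("spout",r.x[:3],"tilt",r.x[3:],"cost",r.fun,"eef",e,"t",s["time_s"]);return r.x
jarfit() if "jar" in sys.argv else None
funfit()
E
time python3 fit.py jar
```

```text
jar ('scene', 'top') [0.57460243 0.29980754] -176.4639434814453
jar ('scene',) [0.57438182 0.29995297] -102.68537902832031Traceback (most recent call last):
  File "fit.py", line 38, in <module>
    jarfit() if "jar" in sys.argv else None
    ~~~~~~^^
  File "fit.py", line 12, in jarfit
    gr=min(((f((x,y)),x,y) for x in np.arange(.564,.59,.002) for y in np.arange(.284,.314,.002)))
  File "fit.py", line 12, in <genexpr>
    gr=min(((f((x,y)),x,y) for x in np.arange(.564,.59,.002) for y in np.arange(.284,.314,.002)))
             ~^^^^^^^
  File "fit.py", line 11, in <lambda>
    f=lambda p:-sum(2*samp(c,ring(.034,.136)+[p[0],p[1],0])-samp(c,ring(.0275,.134)+[p[0],p[1],0])-samp(c,ring(.0405,.134)+[p[0],p[1],0]) for c in cs)
                ~~~^^^^^^^^^^^^^^^^^^^^^^^^^^^^^^^^^^^^^^^^^^^^^^^^^^^^^^^^^^^^^^^^^^^^^^^^^^^^^^^^^^^^^^^^^^^^^^^^^^^^^^^^^^^^^^^^^^^^^^^^^^^^^^^^^^^
  File "fit.py", line 11, in <genexpr>
    f=lambda p:-sum(2*samp(c,ring(.034,.136)+[p[0],p[1],0])-samp(c,ring(.0275,.134)+[p[0],p[1],0])-samp(c,ring(.0405,.134)+[p[0],p[1],0]) for c in cs)
                      ~~~~^^^^^^^^^^^^^^^^^^^^^^^^^^^^^^^^^
  File "fit.py", line 9, in samp
    q=proj(c,P).astype(np.float32);return cv2.remap(g[c],q[None,:,0],q[None,:,1],cv2.INTER_LINEAR).mean()
      ~~~~^^^^^
  File "h.py", line 12, in proj
    m=vision.camera_model(cam);T=np.array(m["camera_from_world"])
ValueError: time passes only in moves, steps and waits

real	0m3.615s
user	0m2.860s
sys	0m0.110s
```

The jar mouth is at (0.5745, 0.2998). The error came from calling camera_model too often, so I cache it.

```bash
sed -i '/^def ray/i MOD={c:vision.camera_model(c) for c in("scene","top")}' h.py; sed -i 's/m=vision.camera_model(cam)/m=MOD[cam]/' h.py; time python3 fit.py
```

```text
scene [(0.57, np.int64(1918)), (0.46, np.int64(5405))]
top [(0.57, np.int64(2383))]
spout [0.5773857  0.30033818 0.18528519] tilt [-0.00109312  0.00922344] cost 152.6875 eef [0.48665869 0.29458126 0.22919606] t 20.2
real	0m7.645s
user	0m3.681s
sys	0m2.467s
```

The silhouette fit puts the spout at (0.577, 0.300, 0.185), upright within 0.01 rad. Move −3 mm in x and 33 mm down.

{"op": "move_arm", "data": {"plan": [[[0, -3, 6, 0, 0, 0, 0], [0, -3, 13, 0, 0, 0, 0], [0, -3, 20, 0, 0, 0, 0], [0, -3, 26, 0, 0, 0, 0], [0, -3, 30, 0, 0, 0, 0], [0, -3, 33, 0, 0, 0, 0], [0, -3, 33, 0, 0, 0, 0], [0, -3, 33, 0, 0, 0, 0]]]}}

```text
time_s: 21.2
eef_pos: [0.4836, 0.2945, 0.1964]
orientation: [0.688, 0.726, -0.002, -0.002]
ft_force: [0.3, -0.2, -1.4]
opening: 0.0166
```

```bash
python3 fit.py; python3 look.py 6 funnel_spout jar_mouth mug; python3 - <<'E'
from h import *
s=cv2.imread("pics/scene6.png");p=proj("scene",[.576,.299,.15])[0].astype(int)
a=s[p[1]-60:p[1]+40,p[0]-50:p[0]+50];cv2.imwrite("pics/fin.png",np.hstack([cv2.resize(a,(420,420),interpolation=cv2.INTER_CUBIC),cv2.resize(cv2.imread("pics/top6.png")[130:300,90:260],(380,420))[:, :380]]))
E
```

```text
scene [(0.72, np.int64(1851))]
top [(0.75, np.int64(2210))]
spout [0.57578417 0.2996564  0.15412033] tilt [ 0.00264519 -0.01082994] cost 135.8125 eef [0.48356794 0.2944739  0.19639186] t 21.4
21.4 [0.48356794 0.2944739  0.19639186] [ 0.68752336  0.7261586  -0.001664   -0.0015974 ] [-0.1  1.  -0.6] 0.016493309505045444
funnel_spout scene [359.296 122.808] 0.97
funnel_spout top [158.2   206.808] 0.91
funnel_spout [0.58083165 0.2947583  0.16267993]
jar_mouth scene [214.424 207.606] 0.71
jar_mouth top [159.096 207.69 ] 0.91
jar_mouth [0.52249871 0.1127854  0.15725768]
mug scene [211.176 327.516] 0.76
mug top [365.12  202.398] 0.65
mug [ 0.61152582 -0.22074729  0.01652324]
```

View pics/fin.png

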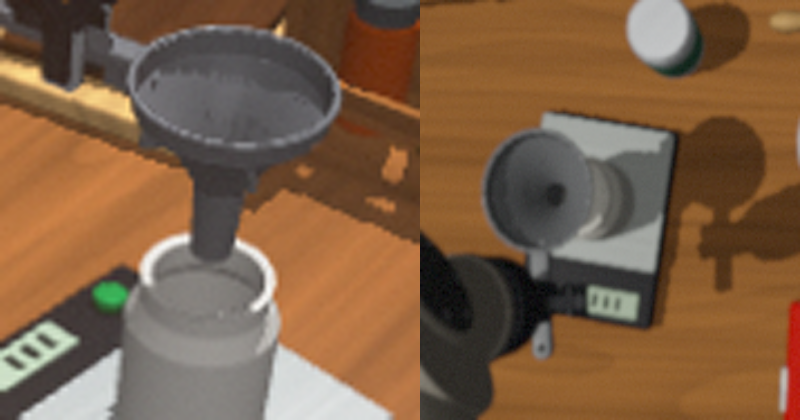

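The spout end sits over the middle of the jar mouth, with its tip at (213,260) in the crop. The fit gives (0.576, 0.300, 0.154), i.e. about 18 mm above the rim and centred within 2 mm. Handing in.

```bash
python3 -c "
from h import *
vision.read_camera('top');s=sensors.state();print(np.abs(s['dq']).max(),s['eef_pos'],s['opening'])
print(order.hand_in())"
```

```text
0.00120744856467068 [0.48352314 0.29438272 0.19619214] 0.017077793399116678
the job is handed in; nothing more can be done
None
```

I pressed the tare key, lifted the funnel out of the mug by its handle, carried it over the tins and lunchbox, and handed in holding it over the jar. The hand-in gave no verdict.

- **Tare key:** I pressed with the gripper shut and empty. The force rose from 2 N to 4 N and then jumped to 18 N, about 4 mm after first contact, so I take it that the key reached its stop.
- **Fingertip height:** the fingertips stood about 20–29 mm higher than the reported tool position. I found this by feeling down onto the key and checking the pictures, and allowed for it in the grasp.
- **Final position:** the silhouette fit puts the spout end at (0.576, 0.300, 0.154) m. The jar mouth is at (0.5745, 0.300, 0.136) m, so the spout is centred within about 2 mm and about 18 mm above the rim. The arm readings give about 16 mm above the rim.
- **Holding still:** the tilt was about 0.01 rad, the joints were moving at under 0.002 rad/s, and the grip opening was 17 mm on the 18 mm handle.
- **Checks that disagreed:** the network's own spout estimate was (0.581, 0.295, 0.163) m, about 8 mm to the side and 27 mm above the rim. That is still within limits but close to the 28 mm upper one; I trusted the fit and the arm readings more. Its last jar-mouth reading in the scene camera was a false hit, so I ignored it.
- **Other items:** the mug was still within about 10 mm of its start. I did not measure the other items again at the end, but nothing looked shifted in the pictures and no contact forces showed during the carry.

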